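# Snug the pipe plug on the shop's air manifold and turn the air back on

### The arm

A 6-joint arm with a two-finger parallel gripper is mounted at the origin on the work surface. World frame = base frame: x ahead of the robot, y to its left, z up, the work surface at z = 0. Lengths are in m, angles in rad, forces in N, time in s.
With the tool pointing down it reaches from about 0.25 to 0.725 m from the base axis. Payload 4 kg.
Tool frame: the origin (TCP) lies midway between the tips of the shut fingers; the grasp point (between the pads) lies 19 mm behind it; z points along the fingers, y is the direction in which the jaws open and shut (so a half turn about z gives the same grasp; the last joint's range is limited). The gripper opens to 85 mm and grips with 20 to 120 N. Pads are 22 mm wide; open, the fingers measure 114 mm over their backs; the gripper's body (76 mm by 85 mm) begins 54 mm behind the grasp point. The pads swing forward as they close: fully open they stand 13 mm farther back than shut.
Start: joints at [1.147, 0.241, 0.005, 1.335, 0, 1.571], TCP at [0.206, 0.456, 0.231] pointing down, gripper open.
Joint ranges: [-2.72, 2.72], [-1.05, 1.87], [-1.09, 1.28], [-1.99, 2.15], [-1.42, 1.44], [-3.14, 3.14]. Speed limits (rad/s): [2.79, 2.79, 3.14, 3.14, 3.14, 3.14].

### API

Orientations are given as a unit quaternion [x, y, z, w].
In Python, from workcell import get_obs, camera, camera_model, job_done, masks_of gives the robot as it stands.
- The arm moves only by the tool jog_arm, never from a script. Its argument "deltas" is a list that holds one entry, the list of rows, each a list of 7 numbers: the shift along the tool's x, y, z in mm, then the turn, a rotation vector about the tool's x, y, z in degrees, then the finger opening in mm, from 0 to 85.4. A call has 1 to 5 rows; each row shifts and turns the pose as measured when the row begins, along the tool's axes as they then stand; what a row does not reach is not made up. A row lasts 1/10 s, in which the tool goes at most 50 mm and 8.59 degrees, less where a joint would pass 70% of its speed; a pose out of reach is approached as far as the arm can. A call with a gripper value outside its range is refused whole. The fingers move at their own pace and stop on an object; the grip force is fixed at half the most. Time passes only in rows, so rows that do not move let the fingers close. It gives the time, the measured TCP pose, the force and the opening at its end, in the units of the state.
- get_obs(): the state, without advancing time (a new reading comes with each control period).
- camera(name): name is "scene" or "top"; returns the picture (400x640x3 uint8, red, green, blue); there is no depth.
- camera_model(name): a dict with "fovy" (degrees; the focal length in pixels is half the picture's height over the tangent of half this angle, whatever the lens; pixels are square), "cx", "cy" (the principal point, pixels), "k1" (the pictures are not rectified: a ray, as slopes to the right and down, at radius r is drawn at 1 + k1 r^2 times it, then the intrinsics apply), "pose" (4x4, takes a point from camera to world coordinates). Camera axes: x right, y down, z forward; pixel columns grow to the right and rows downward; lengths in m; the calibration is good to about 2 mm. A picture is of the moment at which its call begins. camera_model takes no time and is no camera call.
- job_done(): hands the job in, once; it reports no verdict.
Trained networks look in the newest picture that a camera, given by its name, has taken for a name from the list of things; names that differ only in an ending like _2 or _b are one class to them, and where a whole thing is asked for, a point or a joint stands for the part that bears it (a point fixed in the world has none). Each returns a list of dicts, best first, with "conf" (0 to 1); they miss things now and then, are a little off and sometimes report something else, mostly with a low value. They report only what shows in the picture. A call takes as long as a camera call.
- masks_of(target, camera): "pixels" (400x640 bool, what is visible of it) and "at" ([column, row] in pixels, amid what is visible of it).
The state is a dict: "clock": time; "joint_pos": joint angles; "joint_vel": joint speeds; "tau": joint torques, N m; "eef_pos": TCP position; "tool_rot": TCP orientation; "ft_force": force on the tool from outside, world axes, zero at the start; "ft_torque": the same for the moment, N m; "grip_width": finger opening in m.
Only numpy, scipy, OpenCV 4.12 (cv2) and the standard library are available. Lean on these libraries where they do the work, as an engineer would, in place of code of your own. Each camera call takes 0.05 s, during which the arm holds its last target. There are 200 camera calls.

### The job

The square-headed brass pipe plug on top of the workshop's air manifold has only been started in its tapered thread: screw it in clockwise until it goes snug, about 0.65 newton metres by feel, and stop there without straining the thread. Only when it is snug, open the feed valve by swinging its red lever a quarter turn until it lies along the pipe. Leave the sealant tub, the spanner and the wood offcut where they are, and end with your hands off everything.

Things in the scene. Friction and masses are not known exactly. Their poses are not given: they have to be found in the camera images.
- manifold: Air manifold, fixed to the bench: silvery aluminium bar 50 x 220 x 50 mm, long side along its own y, on a plywood base 150 x 420 x 18 mm. Origin on the bench straight below the plug's axis, z up; the bar's flat top face is 76 mm above it and reaches 25 mm either way in x, 110 mm in y. A pressure gauge stands at y = -142 mm, up to 143 mm high; two couplings stick out of the -x face below the top.
- plug: Brass 3/4 inch pipe plug. Origin: centre of the underside of its square head, on the screw axis, z up. The head is 16 x 16 mm across its flats, which face its own x and y, and 18 mm high. The origin is 8 mm above the manifold's top face, round thread below it. Right-hand thread: clockwise from above tightens it; its height hardly changes. It cannot tip and stays where it is left.
- plug_top (a point): Centre of the plug head's top face, 18 mm above the plug's origin. It turns first with a drag of about 0.07 N m; after 0.3 to 3.6 rad, different each time whatever the head's angle, the taper bites, the moment steps up to about 0.4 N m, then climbs about 1 N m per rad. Snug is 0.5 to 0.9 N m in turning, 0.1 to 0.2 less held still (aim for 0.65); at 1.2 the thread is ruined. Grip with 60 N or more.
- port: The tapered threaded port in the manifold's top face that the plug sits in: a dark ring 33 mm across round the plug. Origin at the centre of its mouth, in the top face, on the plug's axis; own z up.
- valve_lever (a joint): Angle of the feed valve's lever, rad: 0 = shut, lever across the pipe, pointing along the manifold's -x; 1.571 = fully open at its stop, lever along the pipe, pointing along the manifold's +y, away from the plug. It starts between 0 and 0.2. Opening turns it clockwise seen from above. It drags with about 0.2 N m and stays where it is left.
- lever_grip (a point): Middle of the lever's red sleeve, 65 mm from the lever's turning axis, 92 mm above the bench; the sleeve is 66 mm long along the lever, 20 mm wide and 12 mm high. Its x axis runs along the lever, from the sleeve towards the turning axis.
- lever_pivot (a point): Point on the lever's vertical turning axis, at the lever's height, 92 mm above the bench; at x = 0, y = 155 mm in the manifold's frame, whose axes it shares. Below it is the brass valve body (up to 84 mm above the bench) and along +y the copper feed pipe (up to 60 mm).
- sealant_tub: White tub of thread sealant with a blue lid, 54 mm across, 55 mm high, standing loose on the bench. Origin at the centre of its underside. To be left alone.
- spanner: Steel open-ended spanner, 170 mm long, lying loose on the bench. To be left alone.
- offcut: Dark wood offcut 50 x 110 x 35 mm, lying loose on the bench. Origin at the centre of its underside. To be left alone.

How it is judged:
On the way, in this order (a step that is already met when the one before it is completed fails the run):
1. the plug is snug (its thread is squeezed in the port with 4 to 22 N) (contact force between port and manifold between 4 and 22 N), for 0.3 s.
2. the feed valve is open (value of joint valve_lever above 1.42 rad), for 0.2 s.
At the end, for the whole second after the job is handed in: The plug is snug: its thread is squeezed in the port with 4 to 22 N (what a turning moment of about 0.5 to 1.1 N m leaves); the feed valve's lever is open to within 0.15 rad of its stop; the tub stands upright and the tub, spanner and offcut are within 15 mm of where they began (all of step 1 and value of joint valve_lever above 1.42 rad and distance of each of sealant_tub, spanner, offcut from where it was at the start of the episode below 0.015 m and angle between sealant_tub's own z axis and vertical below 0.2 rad); the robot touches nothing.
It fails at once if the plug is over-tightened (its thread is squeezed in the port with more than 39 N, about 1.2 N m) (contact force between port and manifold above 39 N).
It fails at once if the feed valve is opened (past 0.45 rad) while the plug is not snug (value of joint valve_lever above 0.45 rad and contact force between port and manifold below 3.5 N).
It fails at once if a bystander is pushed away by more than 30 mm (distance of any of sealant_tub, spanner, offcut from where it was at the start of the episode above 0.03 m).
It also fails if it takes over 67 s, if anything falls off the work surface, if the arm or the gripper's body presses on something with over 40 N, if the wrist force passes 120 N, or if a joint passes its speed limit or range.

## Working session

There is one attempt and no reset: what is moved stays moved. The work goes in short steps, Python scripts to look and compute and a tool call to move; the robot and the scene stay as the last step left them, time stands still between calls to the robot, and variables do not carry over. Pictures are saved under pics/ and viewed, about 8 in all and at most 12, crops included, and the job is handed in when it is done.

Besides the shell and the picture viewer there is one more tool, called after "Request:" as a command line: name --argument value ..., lists and objects as JSON in quotes. jog_arm: Moves the arm, as the interface text tells. Its arguments: {"type":"object","properties":{"deltas":{"type":"array"}},"required":["deltas"]}

```bash
mkdir -p pics; ls; cat > h.py <<'E'
import numpy as np, cv2
from workcell import *
def K(m):
    f=200/np.tan(np.radians(m['fovy'])/2); return f
def proj(m,P):
    P=np.atleast_2d(P); T=np.linalg.inv(np.array(m['pose'])); c=P@T[:3,:3].T+T[:3,3]
    s=c[:,:2]/c[:,2:]; r2=(s**2).sum(1,keepdims=True); s=s*(1+m['k1']*r2)
    return s*K(m)+[m['cx'],m['cy']]
def ray(m,uv):
    d=(np.array(uv,float)-[m['cx'],m['cy']])/K(m); s=d.copy()
    for _ in range(20): s=d/(1+m['k1']*(s@s))
    R=np.array(m['pose']); v=R[:3,:3]@np.append(s,1); return R[:3,3],v
def at_z(m,uv,z):
    o,v=ray(m,uv); return o+v*(z-o[2])/v[2]
def shot(n,name):
    im=camera(n); cv2.imwrite(f'pics/{name}.png',cv2.cvtColor(im,cv2.COLOR_RGB2BGR)); return im
E
python3 - <<'E'
from h import *
print(get_obs())
for n in('top','scene'):
    shot(n,n+'0'); m=camera_model(n); print(n,m)
    for t,z in(('manifold',.076),('plug',.1),('port',.076),('lever_grip',.098),('sealant_tub',.05),('spanner',.003),('offcut',.035)):
        for d in masks_of(t,n)[:2]:
            p=d['pixels']; r=cv2.minAreaRect(np.argwhere(p)[:,::-1].astype(np.float32))
            print(t,round(d['conf'],2),d['at'],p.sum(),at_z(m,d['at'],z).round(3),np.round(np.array(r[0]+r[1]+(r[2],)),1))
a=cv2.imread('pics/top0.png');
E
```

```text
pics
{'clock': 0.0, 'joint_pos': array([ 1.14700330e+00,  2.41435271e-01,  3.71203605e-03,  1.33520028e+00,
       -1.03126619e-06,  1.57079177e+00]), 'joint_vel': array([-0.000723  ,  0.00054268,  0.00022348,  0.00037303, -0.00112332,
       -0.00076778]), 'tau': array([ 1.44583595e-03, -3.72314179e+01,  2.52409387e+01,  1.67535542e-02,
        2.56825524e-04, -1.68874131e-06]), 'eef_pos': array([0.20534806, 0.45518549, 0.23039718]), 'tool_rot': array([ 2.10312022e-01,  9.77633736e-01, -1.03991394e-03, -2.23187492e-04]), 'ft_force': array([ 0.22980966,  0.56816033, -0.39705991]), 'ft_torque': array([0.00961382, 0.02996836, 0.01499048]), 'grip_width': 0.08537223737307963}
top {'fovy': 50.92956260795988, 'cx': 320.93320154768975, 'cy': 191.74077153422718, 'k1': 0.03078310410624626, 'pose': array([[ 0.02418301, -0.99638108,  0.08148569,  0.51524565],
       [-0.99953472, -0.0225828 ,  0.0205028 , -0.05056908],
       [-0.01858843, -0.08194359, -0.99646361,  0.85562186],
       [ 0.        ,  0.        ,  0.        ,  1.        ]])}
manifold 0.86 [277.7, 192.3] 15602 [0.576 0.046 0.076]
[... 798 characters left out ...]
441197, -0.59281938, -0.80532336,  0.67817521],
       [ 0.        ,  0.        ,  0.        ,  1.        ]])}
manifold 0.95 [351.9, 266.1] 18262 [0.603 0.093 0.076] [350.2 248.5 247.7 113.9  41.4]
plug 0.57 [326.9, 230.7] 205 [0.595 0.025 0.1  ] [328. 229.  16.  14.  90.]
port 0.47 [421.2, 268.7] 681 [0.523 0.178 0.076] [419.  269.5  13.9  55.9  53.7]
lever_grip 0.79 [418.5, 268.1] 656 [0.537 0.178 0.098] [418.4 269.4  12.8  56.2  53.1]
sealant_tub 0.86 [327.1, 177.8] 640 [ 0.483 -0.087  0.05 ] [329.5 177.5  31.   23.   90. ]
spanner 0.55 [378.9, 209.9] 817 [0.438 0.021 0.003] [377.4 206.6  80.   17.8  29.4]
offcut 0.76 [304.8, 321.9] 2263 [0.716 0.098 0.035] [304.2 322.5  69.2  34.3  47.7]
```

```bash
python3 - <<'E'
import cv2
a=cv2.imread('pics/top0.png')[130:300,150:400]; b=cv2.imread('pics/scene0.png')[150:350,240:490]
cv2.imwrite('pics/c_top.png',cv2.resize(a,None,fx=3.2,fy=3.2,interpolation=2)); cv2.imwrite('pics/c_sc.png',cv2.resize(b,None,fx=3,fy=3,interpolation=2))
E
```

```text
(no output)
```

View pics/c_top.png

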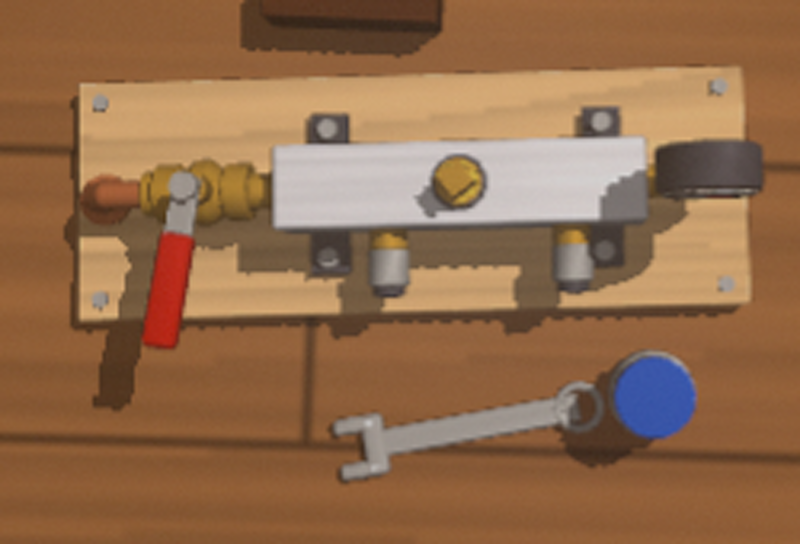

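View pics/c_sc.png

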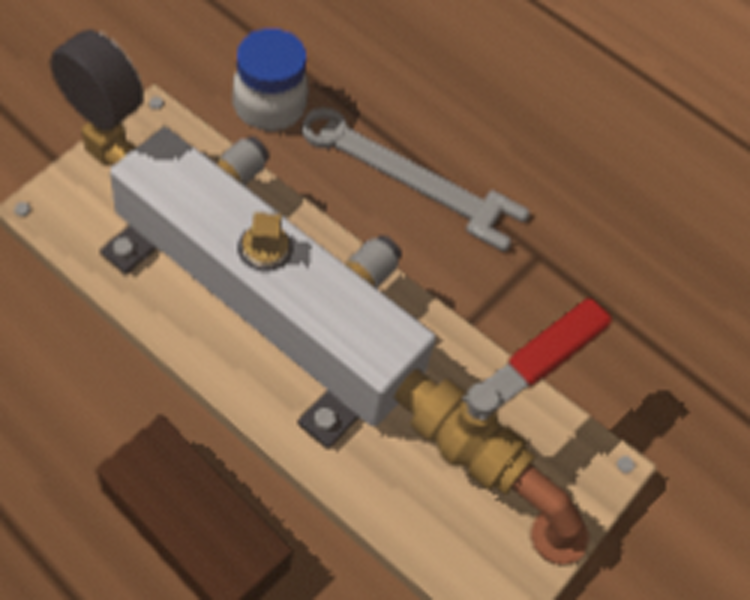

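The top crop shows the bar with its corners at about (272,148), (645,137), (648,217) and (275,228). The plug is at (460,180), the lever pivot at (184,186) with the lever pointing toward −x, and the tub and spanner are near the robot. The scene crop shows the plug head at (266,232), with the same layout.

```bash
python3 - <<'E'
from h import *
m=camera_model('top'); s=camera_model('scene')
C=np.array([[272,148],[645,137],[648,217],[275,228]])/3.2+[150,130]
W=np.array([at_z(m,c,.076) for c in C]); print(W.round(4)); print('top bar c',W.mean(0))
C2=np.array([[435,340],[380,383]])/3+[240,150]
print('scene end corners',[at_z(s,c,.076).round(4) for c in C2])
d=(W[0]+W[3]-W[1]-W[2]); print('yaw of +y dir',np.degrees(np.arctan2(-d[0],d[1])),np.linalg.norm(d)/2)
print('pivot top',at_z(m,np.array([184,186])/3.2+[150,130],.096),'scene',at_z(s,np.array([485,398])/3+[240,150],.096))
yaw=np.arctan2(-d[0],d[1]); c=W.mean(0)
R=np.array([[np.cos(yaw),-np.sin(yaw)],[np.sin(yaw),np.cos(yaw)]])
out=[]
for n,mm,z in(('top',m,12),('scene',s,12)):
    im=cv2.imread(f'pics/{n}0.png'); p=proj(mm,np.array([c[0],c[1],.09]))[0]; x,y=int(p[0])-16,int(p[1])-16
    print(n,x,y,p); out.append(cv2.resize(im[y:y+32,x:x+32],None,fx=12,fy=12,interpolation=cv2.INTER_CUBIC))
cv2.imwrite('pics/plug.png',np.hstack(out))
E
```

```text
[[ 0.6045  0.1271  0.076 ]
 [ 0.6157 -0.0908  0.076 ]
 [ 0.569  -0.0934  0.076 ]
 [ 0.5576  0.1235  0.076 ]]
top bar c [0.58671023 0.01658125 0.076     ]
scene end corners [array([0.559 , 0.1286, 0.076 ]), array([0.6009, 0.1249, 0.076 ])]
yaw of +y dir 2.983716618184059 0.21774702301587326
pivot top [0.57928753 0.17182759 0.096     ] scene [0.57586531 0.17453419 0.096     ]
top 277 170 [293.03022463 186.29502516]
scene 310 211 [326.95234271 227.90030489]
```

View pics/plug.png

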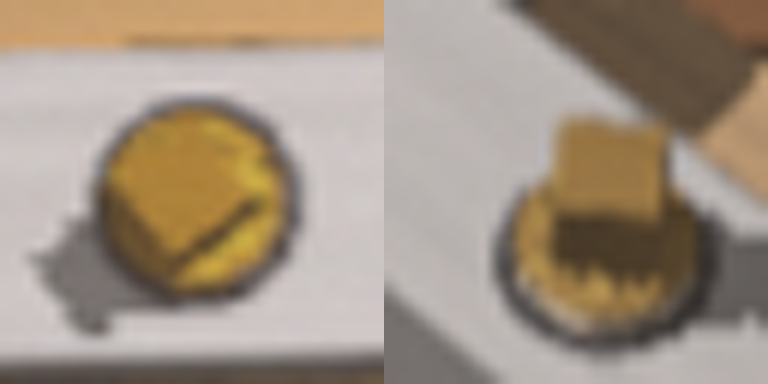

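Left panel (top camera): the head's near bottom edge runs from (175,265) to (262,200). Right panel (scene camera): the head's top-face corners are at about (562,122), (668,120), (662,218) and (555,215).

```bash
python3 - <<'E'
from h import *
m=camera_model('top'); s=camera_model('scene')
q=np.array([[562,122],[668,120],[662,218],[555,215]],float)
W=np.array([at_z(s,[(x-384)/12+310,y/12+211],.102) for x,y in q]); print(W.round(4),W.mean(0).round(4))
e=np.roll(W,-1,0)-W; print(np.degrees(np.arctan2(e[:,1],e[:,0])).round(1),np.linalg.norm(e,axis=1).round(4))
T=[at_z(m,[x/12+277,y/12+170],.102) for x,y in ((175,262),(262,200),(105,185))]; print(np.round(T,4))
for a,b in((0,1),(0,2)):
    d=T[b]-T[a]; print(np.degrees(np.arctan2(d[1],d[0])),np.linalg.norm(d))
E
```

```text
[[0.5853 0.0095 0.102 ]
 [0.574  0.0198 0.102 ]
 [0.5864 0.031  0.102 ]
 [0.597  0.0202 0.102 ]] [0.5857 0.0201 0.102 ]
[ 137.7   42.1  -45.5 -137.9] [0.0153 0.0167 0.0152 0.0158]
[[0.5755 0.0178 0.102 ]
 [0.5852 0.005  0.102 ]
 [0.5869 0.0287 0.102 ]]
-53.02774944132222 0.016038443476052024
43.735839104418304 0.015750363882737685
```

```bash
cat > plan.py <<'E'
# plan.py x y z jawyaw_deg N rows grip: rows for a straight move in N rows, prints first `rows`
import sys, numpy as np
from scipy.spatial.transform import Rotation as R
from workcell import get_obs
o=get_obs(); x,y,z,a,N,n,g=map(float,sys.argv[1:8]); p=np.array(o['eef_pos']); Q=R.from_quat(o['tool_rot'])
a=np.radians(a); Y=np.array([np.cos(a),np.sin(a),0]); Z=np.array([0,0,-1.]); T=R.from_matrix(np.c_[np.cross(Y,Z),Y,Z])
rv=(Q.inv()*T).as_rotvec()/N; d=(np.array([x,y,z])-p)/N
print('pos',p.round(4),'jaw',np.degrees(np.arctan2(*Q.as_matrix()[1::-1,1])).round(1),'q6',round(float(o['joint_pos'][5]),3),'t',round(o['clock'],2),'w',round(o['grip_width'],4))
print('F',o['ft_force'].round(1),'M',o['ft_torque'].round(3))
rows=[]
for i in range(int(n)):
    rows.append([*(Q.inv().apply(d)*1e3).round(1),*np.degrees(rv).round(2),g]); Q=Q*R.from_rotvec(rv)
print([[float(v) for v in r] for r in rows])
E
python3 plan.py .586 .018 .2 223.7 20 5 45
```

```text
pos [0.2056 0.4558 0.2313] jaw 65.7 q6 1.571 t 0.8 w 0.0856
F [-0.3 -0.6 -0.5] M [ 0.058 -0.034  0.006]
[[-26.3, -12.1, 1.6, -0.0, -0.0, -7.9, 45.0], [-24.4, -15.6, 1.6, -0.0, -0.0, -7.9, 45.0], [-22.0, -18.8, 1.6, -0.0, -0.0, -7.9, 45.0], [-19.2, -21.7, 1.6, -0.0, -0.0, -7.9, 45.0], [-16.1, -24.1, 1.6, -0.0, -0.0, -7.9, 45.0]]
```

Request:
jog_arm --deltas '[[[-26,-12,1.6,0,0,-7.9,45],[-24,-16,1.6,0,0,-7.9,45],[-22,-19,1.6,0,0,-7.9,45],[-19,-22,1.6,0,0,-7.9,45],[-16,-24,1.6,0,0,-7.9,45]]]'

```text
clock: 1.3
eef_pos: [0.3018, 0.3469, 0.2231]
tool_rot: [-0.15, 0.989, 0.001, 0.001]
ft_force: [1.2, 0.6, 0.4]
grip_width: 0.0453
```

```bash
python3 plan.py .586 .018 .2 223.7 15 5 45
```

```text
pos [0.3018 0.3469 0.2231] jaw 107.2 q6 0.553 t 1.3 w 0.0453
F [1.2 0.6 0.4] M [-0.02   0.024  0.028]
[[-11.6, -26.6, 1.5, -0.0, 0.01, -7.76, 45.0], [-7.9, -27.9, 1.5, -0.0, 0.01, -7.76, 45.0], [-4.1, -28.7, 1.5, -0.0, 0.01, -7.76, 45.0], [-0.2, -29.0, 1.5, -0.0, 0.01, -7.76, 45.0], [3.8, -28.7, 1.5, -0.0, 0.01, -7.76, 45.0]]
```

Request:
jog_arm --deltas '[[[-12,-27,1.5,0,0,-8,45],[-8,-28,1.5,0,0,-8,45],[-4,-29,1.5,0,0,-8,45],[0,-29,1.5,0,0,-8,45],[4,-29,1.5,0,0,-8,45]]]'

```text
clock: 1.8
eef_pos: [0.4031, 0.2335, 0.2158]
tool_rot: [-0.492, 0.87, 0.001, 0.002]
ft_force: [0.8, 0.7, 0.1]
grip_width: 0.045
```

```bash
python3 plan.py .586 .018 .2 223.7 10 5 45
```

```text
pos [0.4031 0.2335 0.2158] jaw 149.0 q6 -0.506 t 1.8 w 0.045
F [0.8 0.7 0.1] M [ 0.022  0.006 -0.015]
[[9.0, -26.8, 1.5, -0.02, 0.02, -7.47, 45.0], [12.5, -25.4, 1.5, -0.02, 0.02, -7.47, 45.0], [15.6, -23.5, 1.5, -0.02, 0.02, -7.47, 45.0], [18.6, -21.3, 1.5, -0.02, 0.02, -7.47, 45.0], [21.2, -18.7, 1.5, -0.02, 0.02, -7.47, 45.0]]
```

Request:
jog_arm --deltas '[[[9,-28,1.5,0,0,-8,45],[13,-26,1.5,0,0,-8,45],[16,-25,1.5,0,0,-8,45],[20,-22,1.5,0,0,-8,45],[22,-19,1.5,0,0,-8,45]]]'

```text
clock: 2.3
eef_pos: [0.5054, 0.1191, 0.2085]
tool_rot: [0.77, -0.638, 0.0, -0.003]
ft_force: [-0.4, 0.4, 0.1]
grip_width: 0.0449
```

```bash
python3 plan.py .586 .018 .18 223.7 5 5 45
```

```text
pos [0.5054 0.1191 0.2085] jaw -169.3 q6 -1.528 t 2.3 w 0.0449
F [-0.4  0.4  0.1] M [ 0.03  -0.012  0.016]
[[22.9, -12.1, 5.7, -0.07, 0.03, -6.6, 45.0], [24.1, -9.4, 5.7, -0.07, 0.03, -6.6, 45.0], [25.0, -6.5, 5.7, -0.07, 0.03, -6.6, 45.0], [25.6, -3.6, 5.7, -0.07, 0.03, -6.6, 45.0], [25.9, -0.7, 5.7, -0.07, 0.03, -6.6, 45.0]]
```

Request:
jog_arm --deltas '[[[23,-12,5.7,0,0,-7,45],[24,-9,5.7,0,0,-7,45],[25,-6.5,5.7,0,0,-7,45],[25,-3.6,5.7,0,0,-6.6,45],[25,-1,5.7,0,0,-6.6,45]]]'

```text
clock: 2.8
eef_pos: [0.5916, 0.016, 0.1797]
tool_rot: [0.928, -0.372, 0.002, -0.004]
ft_force: [-0.2, 0.1, -0.6]
grip_width: 0.0448
```

```bash
python3 plan.py .586 .018 .125 223.7 3 3 45
```

```text
pos [0.5916 0.016  0.1797] jaw -133.7 q6 -2.354 t 2.8 w 0.0448
F [-0.2  0.1 -0.6] M [ 0.075 -0.003  0.027]
[[-1.8, 1.0, 18.2, -0.16, -0.02, 0.86, 45.0], [-1.8, 0.9, 18.2, -0.16, -0.02, 0.86, 45.0], [-1.8, 0.9, 18.2, -0.16, -0.02, 0.86, 45.0]]
```

Request:
jog_arm --deltas '[[[-2,1,18,0,0,0.9,45],[-2,1,18,0,0,0.9,45],[-2,1,18,0,0,0,45],[0,0,0,0,0,0,45]]]'

```text
clock: 3.2
eef_pos: [0.5882, 0.0142, 0.1225]
tool_rot: [0.921, -0.389, 0.002, -0.004]
ft_force: [-1.0, -0.5, -0.3]
grip_width: 0.0448
```

```bash
python3 plan.py .586 .018 .087 223.7 3 3 45; python3 - <<'E'
from h import *
im=shot('scene','s1'); s=camera_model('scene'); o=get_obs()
p=proj(s,np.array([[.586,.018,.102],[*o['eef_pos'][:2],.102]])); print(p)
t=camera('top'); m=camera_model('top'); 
a=cv2.resize(im[180:260,275:375],None,fx=4,fy=4,interpolation=2); b=cv2.resize(t[150:230,240:340],None,fx=4,fy=4,interpolation=2)
cv2.imwrite('pics/s1c.png',np.hstack([a,b])[...,::-1])
E
```

```text
pos [0.5882 0.0142 0.1225] jaw -135.8 q6 -2.32 t 3.2 w 0.0448
F [-1.  -0.5 -0.3] M [ 0.001  0.049 -0.041]
[[-1.4, -0.3, 11.8, -0.16, -0.03, 0.17, 45.0], [-1.4, -0.3, 11.8, -0.16, -0.03, 0.17, 45.0], [-1.4, -0.3, 11.8, -0.16, -0.03, 0.17, 45.0]]
[[327.97660441 224.400732  ]
 [325.03975269 224.15777464]]
```

View pics/s1c.png

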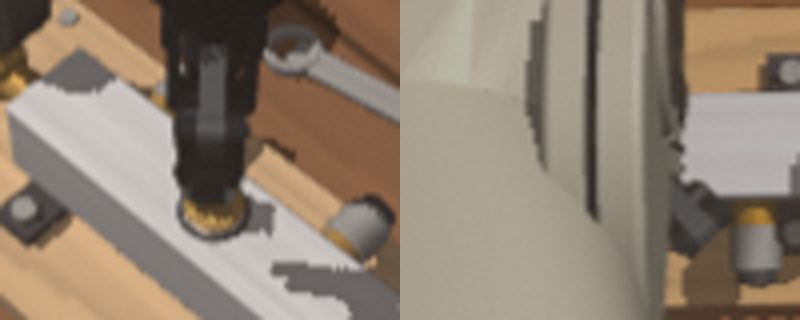

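The gripper hides the head: in the left panel the fingers cover it just above the port at (213,208). I'll go on the estimate and watch the forces.

Request:
jog_arm --deltas '[[[-2,0,12,-0.2,0,0,45],[-1.5,0,12,-0.2,0,0,45],[-1.5,0,8,0,0,0,45],[0,0,0,0,0,0,45]]]'

```text
clock: 3.7
eef_pos: [0.5893, 0.0188, 0.094]
tool_rot: [0.921, -0.389, 0.006, -0.002]
ft_force: [-0.2, 0.2, -0.7]
grip_width: 0.0451
```

```bash
python3 plan.py .586 .018 .087 223.7 1 1 45
```

```text
pos [0.5893 0.0188 0.094 ] jaw -135.7 q6 -2.311 t 3.7 w 0.0451
F [-0.2  0.2 -0.7] M [0.062 0.016 0.026]
[[-1.8, 3.0, 7.0, -0.53, -0.54, 0.55, 45.0]]
```

Request:
jog_arm --deltas '[[[-2,3,4,-0.5,-0.5,0,45],[0,0,3,0,0,0,45],[0,0,0,0,0,0,45]]]'

```text
clock: 4.0
eef_pos: [0.5856, 0.0183, 0.0866]
tool_rot: [0.921, -0.388, 0.0, 0.0]
ft_force: [-0.8, 0.2, 0.4]
grip_width: 0.0451
```

```bash
python3 plan.py .586 .018 .087 223.7 1 1 45
```

```text
pos [0.5856 0.0183 0.0866] jaw -135.7 q6 -2.312 t 4.0 w 0.0451
F [-0.8  0.2  0.4] M [-0.007 -0.024  0.048]
[[0.5, -0.1, -0.4, 0.01, -0.01, 0.58, 45.0]]
```

Now close.

Request:
jog_arm --deltas '[[[0,0,0,0,0,0,14],[0,0,0,0,0,0,14],[0,0,0,0,0,0,14],[0,0,0,0,0,0,10],[0,0,0,0,0,0,10]]]'

```text
clock: 4.5
eef_pos: [0.5868, 0.0191, 0.0872]
tool_rot: [0.922, -0.388, 0.001, -0.001]
ft_force: [1.0, 1.0, -1.7]
grip_width: 0.0146
```

```bash
python3 plan.py .586 .018 .087 223.7 1 1 10
```

```text
pos [0.5868 0.0191 0.0872] jaw -135.7 q6 -2.312 t 4.5 w 0.0146
F [ 1.   1.  -1.7] M [ 0.06  -0.08   0.052]
[[0.2, 1.3, 0.2, -0.16, -0.04, 0.61, 10.0]]
```

Request:
jog_arm --deltas '[[[0,0,0,0,0,8,5],[0,0,0,0,0,8,5],[0,0,0,0,0,8,5]]]'

```text
clock: 4.8
eef_pos: [0.5872, 0.0194, 0.0872]
tool_rot: [0.817, -0.577, 0.001, -0.002]
ft_force: [1.2, 0.6, -1.4]
grip_width: 0.0141
```

```bash
python3 plan.py .586 .018 .087 223.7 1 1 10
```

```text
pos [0.5872 0.0194 0.0872] jaw -160.5 q6 -1.879 t 4.8 w 0.0141
F [ 1.2  0.6 -1.4] M [ 0.149 -0.074  0.086]
[[0.9, 1.6, 0.2, -0.22, -0.01, -24.21, 10.0]]
```

Request:
jog_arm --deltas '[[[0,0,0,0,0,8,5],[0,0,0,0,0,8,5],[0,0,0,0,0,8,5]]]'

```text
clock: 5.1
eef_pos: [0.5878, 0.0189, 0.0873]
tool_rot: [-0.673, 0.74, -0.001, 0.002]
ft_force: [0.7, 1.4, -0.6]
grip_width: 0.0142
```

```bash
python3 plan.py .586 .018 .087 223.7 1 1 10
```

```text
pos [0.5878 0.0189 0.0873] jaw 174.6 q6 -1.445 t 5.1 w 0.0142
F [ 0.7  1.4 -0.6] M [ 0.169 -0.102  0.658]
[[1.1, 1.7, 0.3, -0.26, -0.07, -49.08, 10.0]]
```

Request:
jog_arm --deltas '[[[0,0,0,0,0,0,5],[0,0,0,0,0,0,5]]]'

```text
clock: 5.3
eef_pos: [0.5877, 0.0189, 0.0873]
tool_rot: [-0.674, 0.738, -0.002, 0.002]
ft_force: [-0.2, 0.8, -1.8]
grip_width: 0.0144
```

```bash
python3 plan.py .586 .018 .087 223.7 1 1 10; python3 -c "
from h import *
for i in range(6): camera('scene'); print(get_obs()['ft_torque'].round(3))"
```

```text
pos [0.5877 0.0189 0.0873] jaw 174.8 q6 -1.448 t 5.3 w 0.0144
F [-0.2  0.8 -1.8] M [ 0.07  -0.122  0.26 ]
[[1.1, 1.7, 0.3, -0.25, -0.09, -48.87, 10.0]]
[-0.026 -0.06   0.287]
[ 0.006 -0.053  0.308]
[ 0.005 -0.079  0.309]
[ 0.025 -0.062  0.35 ]
[-0.01  -0.065  0.343]
[ 0.029 -0.021  0.306]
```

Request:
jog_arm --deltas '[[[0,0,0,0,0,3,5],[0,0,0,0,0,3,5]]]'

```text
clock: 5.8
eef_pos: [0.5878, 0.019, 0.0872]
tool_rot: [-0.634, 0.773, -0.001, 0.002]
ft_force: [0.5, 0.6, -1.0]
grip_width: 0.0149
```

```bash
python3 plan.py .586 .018 .087 223.7 1 1 10; python3 -c "
from h import *
for i in range(6): camera('scene'); print(get_obs()['ft_torque'].round(3))"
```

```text
pos [0.5878 0.019  0.0872] jaw 168.7 q6 -1.341 t 5.8 w 0.0149
F [ 0.5  0.6 -1. ] M [ 0.008 -0.04   0.69 ]
[[1.3, 1.6, 0.2, -0.26, -0.08, -55.02, 10.0]]
[ 0.001 -0.037  0.453]
[ 0.024 -0.093  0.398]
[ 0.026 -0.14   0.475]
[ 0.074 -0.126  0.425]
[ 0.007 -0.11   0.489]
[-0.02  -0.067  0.472]
```

Request:
jog_arm --deltas '[[[0,0,0,0,0,1.5,5],[0,0,0,0,0,1.5,5]]]'

```text
clock: 6.3
eef_pos: [0.5878, 0.019, 0.0872]
tool_rot: [-0.613, 0.79, -0.001, 0.002]
ft_force: [0.6, 0.1, -0.7]
grip_width: 0.0142
```

```bash
python3 plan.py .586 .018 .087 223.7 1 1 10; python3 -c "
from h import *
for i in range(8): camera('scene'); print(get_obs()['ft_torque'].round(3))"
```

```text
pos [0.5878 0.019  0.0872] jaw 165.7 q6 -1.288 t 6.3 w 0.0142
F [ 0.6  0.1 -0.7] M [-0.028 -0.12   0.66 ]
[[1.4, 1.5, 0.2, -0.26, -0.08, -58.03, 10.0]]
[ 0.002 -0.092  0.557]
[-0.033 -0.088  0.508]
[-0.023 -0.104  0.501]
[-0.054 -0.091  0.488]
[-0.014 -0.117  0.546]
[-0.047 -0.13   0.539]
[ 0.022 -0.078  0.504]
[-0.018 -0.126  0.506]
```

Turning reads 0.66 N m and held reads 0.51, which is the target. Release and lift.

Request:
jog_arm --deltas '[[[0,0,0,0,0,0,45],[0,0,0,0,0,0,45],[0,0,0,0,0,0,45],[0,0,-20,0,0,0,45],[0,0,-40,0,0,0,45]]]'

```text
clock: 7.2
eef_pos: [0.5824, 0.0181, 0.1424]
tool_rot: [-0.612, 0.791, 0.003, -0.004]
ft_force: [0.6, 0.7, 0.2]
grip_width: 0.0455
```

Request:
jog_arm --deltas '[[[0,0,-20,0,0,8,0],[0,0,0,0,0,8,0],[0,0,0,0,0,8,0]]]'

```text
clock: 7.5
eef_pos: [0.5862, 0.0179, 0.1705]
tool_rot: [-0.426, 0.905, -0.0, 0.001]
ft_force: [-0.4, -0.1, -0.6]
grip_width: 0.0016
```

```bash
python3 - <<'E'
from h import *
from scipy.optimize import minimize
s=camera_model('scene');m=camera_model('top')
c=np.array([.5872,.0188]);y=np.radians(3)
piv=c+.155*np.array([-np.sin(y),np.cos(y)]);print('pivot',piv)
for n,mm in(('scene',s),('top',m)):
    camera(n)
    for d in masks_of('lever_grip',n)[:1]:
        p=at_z(mm,d['at'],.096); v=p[:2]-piv; print(n,d['conf'],p.round(4),np.linalg.norm(v),'lever dir deg',np.degrees(np.arctan2(v[1],v[0]))%360)
E
python3 plan.py .52 .125 .15 90 5 5 0
```

```text
pivot [0.57908793 0.17358758]
scene 0.83 [0.5314 0.1784 0.096 ] 0.04792557106863629 lever dir deg 174.28865323688564
top 0.41 [ 0.4609 -0.0323  0.096 ] 0.23742980044843565 lever dir deg 240.13977724382178
pos [0.5855 0.0179 0.1691] jaw 141.0 q6 -0.86 t 7.7 w -0.0002
F [0.2 0.3 0.3] M [-0.058 -0.03  -0.04 ]
[[-8.4, 23.7, 3.8, 0.0, -0.01, 10.2, 0.0], [-4.1, 24.8, 3.8, 0.0, -0.01, 10.2, 0.0], [0.4, 25.1, 3.8, 0.0, -0.01, 10.2, 0.0], [4.8, 24.6, 3.8, 0.0, -0.01, 10.2, 0.0], [9.1, 23.4, 3.8, 0.0, -0.01, 10.2, 0.0]]
```

```bash
python3 plan.py .513 .137 .15 172 5 5 0
```

```text
pos [0.5855 0.0179 0.1691] jaw 141.0 q6 -0.86 t 7.7 w -0.0002
F [0.2 0.3 0.3] M [-0.058 -0.03  -0.04 ]
[[-9.4, 26.3, 3.8, 0.0, -0.0, -6.2, 0.0], [-12.2, 25.1, 3.8, 0.0, -0.0, -6.2, 0.0], [-14.8, 23.6, 3.8, 0.0, -0.0, -6.2, 0.0], [-17.3, 21.9, 3.8, 0.0, -0.0, -6.2, 0.0], [-19.5, 19.9, 3.8, 0.0, -0.0, -6.2, 0.0]]
```

Request:
jog_arm --deltas '[[[-9,26,3,0,0,-6.2,0],[-12,25,3,0,0,-6.2,0],[-15,24,3,0,0,-6.2,0],[-17,22,3,0,0,-6.2,0],[-20,20,3,0,0,-6.2,0]]]'

```text
clock: 8.2
eef_pos: [0.5098, 0.136, 0.1514]
tool_rot: [-0.666, 0.746, 0.0, -0.001]
ft_force: [0.5, -0.1, -0.2]
grip_width: -0.0001
```

```bash
python3 plan.py .513 .137 .09 172 4 4 0; python3 - <<'E'
from h import *
im=shot('top','t2'); cv2.imwrite('pics/t2c.png',cv2.resize(im[130:290,150:360],None,fx=3.5,fy=3.5,interpolation=2)[...,::-1])
E
```

```text
pos [0.5098 0.136  0.1514] jaw 173.5 q6 -1.196 t 8.2 w -0.0001
F [ 0.5 -0.1 -0.2] M [ 0.05  -0.033  0.016]
[[-0.4, -0.8, 15.4, 0.03, -0.02, 0.37, 0.0], [-0.4, -0.8, 15.4, 0.03, -0.02, 0.37, 0.0], [-0.4, -0.8, 15.4, 0.03, -0.02, 0.37, 0.0], [-0.4, -0.8, 15.4, 0.03, -0.02, 0.37, 0.0]]
```

View pics/t2c.png

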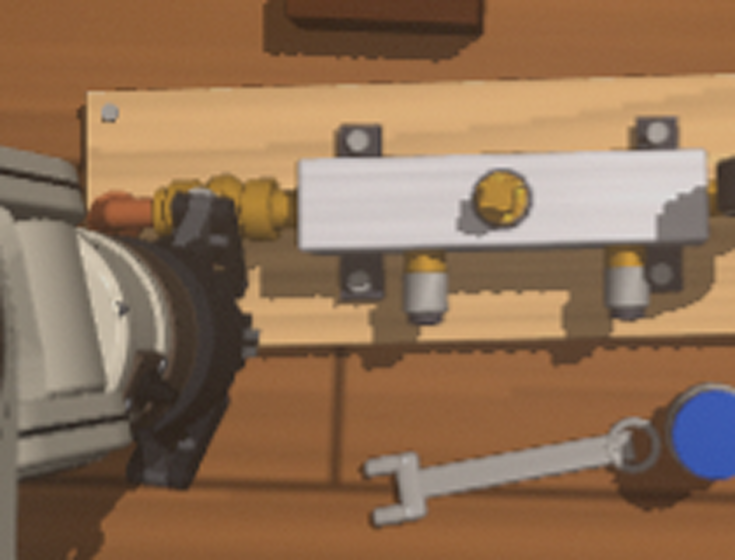

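The plug at (500,198) has turned, and the spanner and tub haven't moved. The wrist hides the lever. Descend beside it.

Request:
jog_arm --deltas '[[[0,-1,15,0,0,0,0],[0,-1,15,0,0,0,0],[0,-1,15,0,0,0,0],[0,0,15,0,0,0,0],[0,0,0,0,0,0,0]]]'

```text
clock: 8.75
eef_pos: [0.507, 0.1409, 0.0878]
tool_rot: [-0.674, 0.739, 0.003, -0.003]
ft_force: [-0.4, 0.9, 0.3]
grip_width: 0.0002
```

```bash
cat > lev.py <<'E'
# lev.py psi0 psi1 n : rows tracking the lever arc, from current pose
import sys, numpy as np
from scipy.spatial.transform import Rotation as R
from workcell import get_obs
o=get_obs(); p=np.array(o['eef_pos']); Q=R.from_quat(o['tool_rot']); piv=np.array([.579,.1736])
y=Q.as_matrix()[:2,1]; v=p[:2]-piv; r=np.linalg.norm(v)
print('pos',p.round(4),'jaw',np.degrees(np.arctan2(y[1],y[0])).round(1),'t',round(o['clock'],2),'F',o['ft_force'].round(1),'M',o['ft_torque'].round(2))
print('lever dir if touching',(np.degrees(np.arctan2(v[1],v[0]))%360-np.degrees(np.arcsin(.021/r))).round(1),'r',r.round(4))
a,b,n=map(float,sys.argv[1:]); n=int(n); out=[]
for psi in np.linspace(a,b,n+1)[1:]:
    t=np.radians(psi); u=np.array([np.cos(t),np.sin(t)]); nn=np.array([-u[1],u[0]])
    g=np.append(piv+.06*u+.021*nn,.090); Y=np.append(u,0); Z=np.array([0,0,-1.]); T=R.from_matrix(np.c_[np.cross(Y,Z),Y,Z])
    rv=(Q.inv()*T).as_rotvec(); out.append([*(Q.inv().apply(g-p)*1e3).round(1),*np.degrees(rv).round(1),0]); p,Q=g,T
for q in out: print([float(x) for x in q])
E
python3 lev.py 179 159 5
```

```text
pos [0.507  0.1409 0.0878] jaw 174.8 t 8.75 F [-0.4  0.9  0.3] M [-0.04  0.1  -0.  ]
lever dir if touching 189.0 r 0.079
[-17.9, -8.7, -2.3, 0.5, -0.0, -0.2, 0.0]
[-4.2, 1.3, 0.0, 0.0, 0.0, 4.0, 0.0]
[-4.2, 1.3, 0.0, 0.0, 0.0, 4.0, 0.0]
[-4.2, 1.3, 0.0, 0.0, 0.0, 4.0, 0.0]
[-4.2, 1.3, 0.0, 0.0, 0.0, 4.0, 0.0]
```

Request:
jog_arm --deltas '[[[-9,-4,-1,0.5,0,0,0],[-9,-4,-1,0,0,0,0],[-4,1,0,0,0,3,0],[-4,1,0,0,0,3,0],[-4,1,0,0,0,4,0]]]'

```text
clock: 9.25
eef_pos: [0.5162, 0.1699, 0.0908]
tool_rot: [-0.605, 0.796, -0.003, -0.003]
ft_force: [-1.7, -3.7, -1.8]
grip_width: -0.0
```

```bash
python3 lev.py 167 142 5
```

```text
pos [0.5162 0.1699 0.0908] jaw 164.5 t 9.25 F [-1.7 -3.7 -1.8] M [-0.67  0.29 -0.03]
lever dir if touching 163.9 r 0.0629
[-2.0, 1.4, 0.8, -0.1, -0.5, 2.5, 0.0]
[-5.3, 1.6, 0.0, 0.0, 0.0, 5.0, 0.0]
[-5.3, 1.6, 0.0, 0.0, 0.0, 5.0, 0.0]
[-5.3, 1.6, 0.0, 0.0, 0.0, 5.0, 0.0]
[-5.3, 1.6, 0.0, 0.0, 0.0, 5.0, 0.0]
```

Contact at about 4 N, as expected. Keep swinging.

Request:
jog_arm --deltas '[[[-6,2,0.5,0,0,5,0],[-7,2,0,0,0,6,0],[-7,2,0,0,0,6,0],[-7,2,0,0,0,6,0],[-7,2,0,0,0,6,0]]]'

```text
clock: 9.75
eef_pos: [0.5226, 0.2019, 0.0911]
tool_rot: [-0.377, 0.926, -0.009, -0.006]
ft_force: [-1.1, -2.6, -1.6]
grip_width: 0.0
```

```bash
python3 lev.py 135 105 5
```

```text
pos [0.5226 0.2019 0.0911] jaw 134.2 t 9.75 F [-1.1 -2.6 -1.6] M [-0.76  0.22  0.01]
lever dir if touching 133.9 r 0.0631
[-5.2, 2.1, 1.0, -0.8, -1.0, 5.2, 0.0]
[-6.4, 1.9, 0.0, 0.0, 0.0, 6.0, 0.0]
[-6.4, 1.9, 0.0, 0.0, 0.0, 6.0, 0.0]
[-6.4, 1.9, 0.0, 0.0, 0.0, 6.0, 0.0]
[-6.4, 1.9, 0.0, 0.0, 0.0, 6.0, 0.0]
```

Request:
jog_arm --deltas '[[[-6,2,1,-0.8,-1,6,0],[-6.5,2,0,0,0,6,0],[-6.5,2,0,0,0,6,0],[-6.5,2,0,0,0,6,0],[-6.5,2,0,0,0,6,0]]]'

```text
clock: 10.25
eef_pos: [0.5425, 0.2269, 0.0911]
tool_rot: [-0.114, 0.993, -0.004, -0.004]
ft_force: [-1.9, -3.5, -0.8]
grip_width: -0.0002
```

```bash
python3 lev.py 104 94 2
```

```text
pos [0.5425 0.2269 0.0911] jaw 103.1 t 10.25 F [-1.9 -3.5 -0.8] M [-0.58  0.47 -0.03]
lever dir if touching 105.4 r 0.0646
[-6.8, 1.2, 1.1, -0.4, -0.5, 4.1, 0.0]
[-5.3, 1.6, 0.0, 0.0, 0.0, 5.0, 0.0]
```

Request:
jog_arm --deltas '[[[-6,1,1,-0.4,-0.5,4,0],[-5,1.5,0,0,0,4,0],[-2,0,0,0,0,1,0]]]'

```text
clock: 10.55
eef_pos: [0.5538, 0.2334, 0.0911]
tool_rot: [-0.034, 0.999, -0.001, -0.002]
ft_force: [-3.9, -0.2, -1.6]
grip_width: 0.0003
```

```bash
python3 lev.py 95 93 1
```

```text
pos [0.5538 0.2334 0.0911] jaw 93.9 t 10.55 F [-3.9 -0.2 -1.6] M [-0.1   0.57 -0.  ]
lever dir if touching 94.0 r 0.0649
[-1.0, -1.0, 1.1, -0.1, -0.2, 0.9, 0.0]
```

Request:
jog_arm --deltas '[[[-2,0,0,0,0,0,0],[-2,0,0,0,0,0,0]]]'

```text
clock: 10.75
eef_pos: [0.556, 0.2339, 0.091]
tool_rot: [-0.035, 0.999, -0.001, -0.004]
ft_force: [-6.7, -1.1, 2.9]
grip_width: -0.0002
```

```bash
python3 lev.py 95 93 1
```

```text
pos [0.556  0.2339 0.091 ] jaw 94.0 t 10.75 F [-6.7 -1.1  2.9] M [-0.36  1.54 -0.02]
lever dir if touching 91.9 r 0.0645
[1.2, -1.4, 1.0, -0.1, -0.4, 1.0, 0.0]
```

Force and moment are rising, so the lever is at its stop. Back off, lift and look.

Request:
jog_arm --deltas '[[[10,0,0,0,0,0,0],[15,0,0,0,0,0,0],[0,0,-40,0,0,0,0],[0,0,-45,0,0,0,0],[30,0,-30,0,0,0,0]]]'

```text
clock: 11.25
eef_pos: [0.5003, 0.2303, 0.2048]
tool_rot: [-0.037, 0.999, -0.002, -0.005]
ft_force: [-0.5, 0.1, 0.5]
grip_width: 0.0004
```

Request:
jog_arm --deltas '[[[48,0,0,0,0,0,0],[48,0,0,0,0,0,0],[48,10,0,0,0,0,0],[20,20,0,0,0,0,0],[0,0,0,0,0,0,0]]]'

```text
clock: 11.75
eef_pos: [0.3334, 0.2515, 0.2153]
tool_rot: [-0.038, 0.999, 0.006, 0.009]
ft_force: [1.3, -0.4, -0.3]
grip_width: -0.0001
```

```bash
python3 - <<'E'
from h import *
print(get_obs()['eef_pos'],get_obs()['ft_force'],get_obs()['clock'])
t=shot('top','t3'); m=camera_model('top'); s=shot('scene','s3')
for n,z in(('sealant_tub',.05),('spanner',.003),('offcut',.035),('lever_grip',.098)):
    for d in masks_of(n,'top')[:1]: print(n,d['conf'],d['at'],at_z(m,d['at'],z).round(3))
a=cv2.resize(t[130:300,150:380],(400,296)); b=cv2.resize(s[150:335,240:490],(400,296))
cv2.imwrite('pics/f.png',np.hstack([a,b])[...,::-1])
E
```

```text
[0.33336787 0.25153183 0.21532404] [ 1.27324789 -0.4280574  -0.27753347] 11.75
sealant_tub 0.72 [353.7, 248.9] [ 0.474 -0.099  0.05 ]
spanner 0.55 [294.6, 260.4] [0.445 0.017 0.003]
offcut 0.91 [261.2, 125.6] [0.712 0.088 0.035]
lever_grip 0.94 [179.0, 188.7] [0.577 0.223 0.098]
```

View pics/f.png

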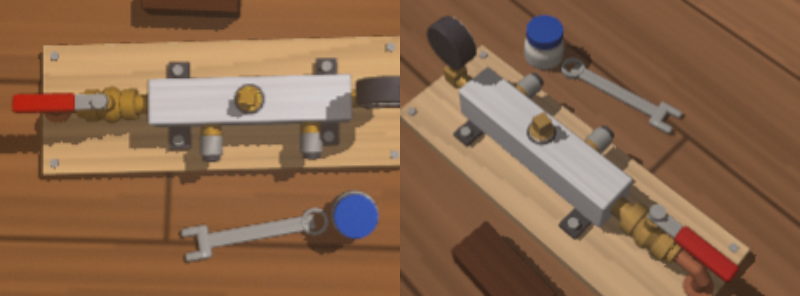

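The lever lies along the pipe, with its sleeve at (44,102) and in line with the bar. The tub, spanner and offcut are where they were, and the arm is clear.

```bash
python3 -c "
from workcell import job_done; print(job_done())"
```

```text
the job is handed in; nothing more can be done
None
```

I tightened the plug until it was snug, swung the feed valve's lever open to its stop, moved the arm clear and handed the job in at about 12 s on the clock. No verdict was reported.

- **Plug:** I turned it clockwise about 58°. The last readings were 0.66 N m while turning and about 0.51 N m held still. The squeeze on the thread can't be measured directly, so snug rests on these moment readings alone. One earlier reading was misleading: after the taper bit it showed 0.66 N m in motion but only 0.31 held. I turned about 9° more in two small steps.
- **Lever:** I pushed it with the closed fingers until the force rose at the stop. The final picture puts it at about 92°, against about 93° expected for fully open.
- **Bystanders:** the tub stands upright, and in the pictures the tub, spanner and offcut look unmoved. The network's positions differ from the first ones by 4 to 8 mm. I take that as network noise, because nothing went near them.
- **Hands off:** the gripper is well clear of everything, and the last force reading was within noise (about 1 N).

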